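# Function-test of a latching mushroom stop button

### The arm

A 6-joint arm with a two-finger parallel gripper is mounted at the origin on a cart in front of the work surface, level with it; the furniture and walls round the work are solid. World frame = base frame: x ahead of the robot, y to its left, z up, the work surface at z = 0. Lengths are in mm, angles in rad, forces in N, time in s.
With the tool pointing down it reaches from about 375 to 900 mm from the base axis. Payload 3.1 kg.
Tool frame: the origin (TCP) lies midway between the tips of the shut fingers; the grasp point (between the pads) lies 19 mm behind it; y points along the fingers, z is the direction in which the jaws open and shut, and the axes are right-handed (so a half turn about y gives the same grasp; the last joint's range is limited). The gripper opens to 87 mm and grips with 3 to 60 N. Pads are 19 mm wide; open, the fingers measure 117 mm over their backs; the gripper's body (75 mm by 190 mm) begins 51 mm behind the grasp point.
Start: joints at [-1.3, 0.527, 1.433, -0, 1.181, -0.178], TCP at [271.759, -562.8, 222.548] pointing down, gripper open.
Joint ranges: [-3.08, 3.08], [-0.75, 2.2], [0.22, 2.44], [-1.43, 4.57], [0, 2.65], [-2.85, 2.85]. Speed limits (rad/s): [2.79, 2.79, 3.14, 3.14, 3.14, 3.14].

### API

Orientations are given as a 3x3 rotation matrix whose columns are the frame's x, y, z axes.
In Python, from bench import status, eyes, manip gives the robot as it stands. The module is installed in compiled form; this text tells all that it offers.
- The arm moves only by the tool carry_out, never from a script. Its argument "deltas" is a list that holds one entry, the list of rows, each a list of 5 numbers: the shift along the tool's x, y, z in cm, then the turn about the tool's y in rad, then the gripper's target within -1 to 1 (shut at 1, half-way at 0, fully open at -1). In form: [[[tx, ty, tz, turn, fingers], ...]]. A call has 1 to 12 rows; each row shifts and turns the commanded pose from where the row before left it, along the tool's axes as they then stand; what a row does not reach is not made up. A row lasts 1/8 s, in which the tool goes at most 62.5 mm and 10.7 degrees, less where a joint would pass 70% of its speed; a pose out of reach is approached as far as the arm can. A call with a gripper value outside its range is refused whole. The fingers move at their own pace and stop on an object; "grip_force" is the grip in N (left out, the last holds). Time passes only in rows, so rows that do not move let the fingers close. It gives the time, the measured TCP pose, the force and the opening at its end, in the units of the state.
- status.get_state(): the state, without advancing time (a new reading comes with each control period).
- eyes.capture(name): name is "side" or "top"; returns a dict with "color" (400x640x3 uint8, red, green, blue), "K" (3x3 intrinsics, pixels), "distortion" ([k1, k2, p1, p2, k3] as OpenCV has them; the pictures are not rectified), "world_from_camera" (4x4, takes a point from camera to world coordinates). Camera axes: x right, y up, looking along -z (the intrinsics and any distortion apply to the point x, -y, -z); pixel columns grow to the right and rows downward; lengths in mm; the calibration is good to about 2 mm. A picture is of the moment at which its call begins. There is no depth.
- manip.hand_in(): hands the job in, once; it reports no verdict.
Trained networks look in a picture, given as the dict that the camera call returned (one of the last four; its "shot" number tells which), for a name from the list of things; names that differ only in an ending like _2 or _b are one class to them, and where a whole thing is asked for, a point or a joint stands for the part that bears it (a point fixed in the world has none). Each returns a list of dicts, best first, with "score" (0 to 1); they miss things now and then, are a little off and sometimes report something else, mostly with a low value. They report only what shows in the picture. A call takes as long as a camera call.
- eyes.spot_in(label, picture): "xyz" ([x, y, z] in mm, in world coordinates, good to about 4 mm: the middle of the surface that is visible of it).
- eyes.spot_point(label, picture): "xyz" ([x, y, z] in mm, in world coordinates, good to about 4 mm: a listed point, or the origin of a listed thing).
The state is a dict: "clock": time; "joint_positions": joint angles; "qvel": joint speeds; "tau": joint torques, N m; "eef_pos": TCP position; "orientation": TCP orientation; "wrist_force": force on the tool from outside, world axes, zero at the start; "wrist_torque": the same for the moment, N m; "gripper_width": opening from 0.0 (shut) to 1.0 (fully open).
Only numpy, scipy, OpenCV 4.12 (cv2) and the standard library are available. Lean on these libraries where they do the work, as an engineer would, in place of code of your own. Each camera call takes 0.05 s, during which the arm holds its last target. There are 200 camera calls.

### The job

Test the centrifuge's stop button: press the big mushroom button straight in until it latches, and let go so that it is seen to stay down by itself; then push its raised bar round clockwise (seen from above) with a fingertip until the latch lets go, and move away so that the button stands fully out again with its bar sprung back. Only touch and push: do not pinch the bar between the fingers, do not lift or shift anything, and leave the flat start button on the smaller box unpressed.

Things in the scene. Friction and masses are not known exactly. Their poses are not given: they have to be found in the camera images.
- stop_box: Grey box, 130 x 130 x 60 mm high, fixed to the bench; origin at the centre of its underside, z up, x along the bar at rest (cable gland on its +x side). On top is the black mushroom stop: round head 96 mm across, flat on top out to radius 42 mm, on a 34 mm stem. When out, the flat top is 86 mm and the top of the bar 105 mm above the bench; both sink by the press travel.
- stop_top (a point): Centre of the flat top of the mushroom head, on the turning axis, at the foot of the bar (86 mm above the bench when out, 77 mm when latched). It moves down with the head and turns with it; x along the bar.
- bar_end (a point): A point inside the raised bar, 30 mm from the turning axis on the box's +x side, 10 mm above the head's flat top; moves with the bar. The bare-metal bar stands across the head through its centre: 78 mm long, 12 mm wide, 19 mm tall above the flat top. A clockwise turn carries this point towards the box's -y side, so it is pushed from its +y side.
- bar_push_faces: The two quarters of the bar (its lower 17 mm) whose outer faces are pushed for a clockwise turn: +y side of the +x half, -y side of the -x half. Origin on the turning axis 26 mm below the flat top of the head; x along the bar.
- bar_back_faces: The other two quarters of the bar, behind the pushed faces: -y side of the +x half, +y side of the -x half. Same origin and axes as bar_push_faces. A strong push on these at the same time as on the push faces counts as pinching the bar; the bar's top strip (2 mm) belongs to neither.
- stop_press (a joint): How far the mushroom head is pressed in, m: 0 fully out, 0.0105 at its stop. It latches just past 0.009 and, let go, stays at about 0.009. Pressing takes 7 to 8 N at most, anywhere on the head or bar (3 to 4.5 N spring, the rest latch). When released it springs out 9 mm at once, as far as nothing is in its way.
- stop_turn (a joint): Turn of the head clockwise seen from above, rad: 0 at rest, stop at 0.9. A light spring (0.015 Nm at 0, 0.06 Nm at 0.9) returns it to 0. With the head latched, turning it past about 0.45 to 0.55 frees the latch.
- start_box: Smaller enclosure of the same grey plastic, 100 x 100 x 60 mm, fixed to the bench, origin at the centre of its underside. Its flat black start button, 38 mm across, has no bar; not to be pressed.
- start_press (a joint): How far the start button is pressed in, m: 0 out, 0.005 fully in. Stays at 0.
- vial_a: Bystander: small clear vial, white cap, 25 mm across, 54 mm high, standing loose between the two boxes; origin at its underside.
- vial_b: Bystander: small clear vial, black cap, 25 mm across, 54 mm high, loose between the two boxes; origin at its underside.
- brown_dropper: Bystander: brown bottle, 33 mm across, 70 mm high, loose, between and behind the two boxes; origin at its underside.
- loose_marker: Bystander: marker pen, 120 mm long, 13 mm thick, lying loose in front of the centrifuge at the left; origin at its underside.
- small_bottle: Bystander: white bottle, 42 mm across, 99 mm high, loose at the back left; origin at its underside.
- rack: Bystander: tube rack, 85 x 135 x 42 mm, loose at the back; origin at its underside.
- tube_a: Bystander: standing tube with a screw cap, 34 mm across, 113 mm high, loose at the right; origin at its underside.
- tube_b: Bystander: standing tube with a screw cap, 34 mm across, 113 mm high, loose at the right; origin at its underside.

How it is judged:
By the outcome, as a careful person would: the job done as asked, in the order asked, and still so for the second after the job is handed in, with the robot touching nothing.
It also fails if it takes over 42 s, if anything falls off the work surface, if the arm or the gripper's body presses on something with over 40 N, if the wrist force passes 120 N, or if a joint passes its speed limit or range.

## Working session

There is one attempt and no reset: what is moved stays moved. The work goes in short steps, Python scripts to look and compute and a tool call to move; the robot and the scene stay as the last step left them, time stands still between calls to the robot, and variables do not carry over. Pictures are saved under pics/ and viewed, about 8 in all and at most 12, crops included, and the job is handed in when it is done.

Besides the shell and the picture viewer there is one more tool, called after "Emit:" in YAML: its name, and indented under it one key for each argument. carry_out: Moves the arm, as the interface text tells. Its arguments: {"type":"object","properties":{"deltas":{"type":"array"},"grip_force":{"type":"number"}},"required":["deltas"]}

```bash
mkdir -p pics; python3 - <<'E'
from bench import status, eyes
import cv2, numpy as np
s=status.get_state(); print({k:np.round(v,3).tolist() for k,v in s.items() if k not in('tau','qvel')})
for n in("top","side"):
    p=eyes.capture(n); cv2.imwrite(f"pics/{n}0.png",p["color"][:,:,::-1])
    print(n,np.round(p["world_from_camera"],2).tolist(),p["K"].tolist(),p["distortion"])
    for l in("stop_top","bar_end","stop_box","start_box"):
        for r in eyes.spot_point(l,p)[:2]: print(l,np.round(r["xyz"],1),round(r["score"],2))
E
```

```text
{'clock': 0.0, 'joint_positions': [-1.3, 0.528, 1.434, 0.0, 1.181, -0.179], 'eef_pos': [271.557, -562.124, 221.572], 'orientation': [[-0.901, -0.001, 0.435], [-0.435, 0.002, -0.901], [-0.0, -1.0, -0.002]], 'wrist_force': [-0.734, 0.094, -0.659], 'wrist_torque': [0.003, -0.039, -0.018], 'gripper_width': 1.001}
top [[0.0, 0.98, -0.18, 319.49], [-1.0, 0.01, 0.02, -45.32], [0.02, 0.18, 0.98, 1352.7], [0.0, 0.0, 0.0, 1.0]] [[412.99118075205195, 0.0, 316.2438568610676], [0.0, 412.99118075205195, 204.2885712034608], [0.0, 0.0, 1.0]] [-0.09175727  0.          0.          0.          0.        ]
stop_top [ 474.8 -180.2   84.9] 0.97
bar_end [ 497.1 -185.2   94.7] 0.6
stop_box [ 471.8 -175.4    1.6] 0.67
start_box [496.5 183.7  -0.6] 0.65
start_box [ 409.4 -363.8   -1.9] 0.2
side [[-0.99, 0.08, -0.13, 414.44], [-0.15, -0.61, 0.78, 774.41], [-0.02, 0.79, 0.61, 749.92], [0.0, 0.0, 0.0, 1.0]] [[382.1128879077184, 0.0, 317.87114131552346], [0.0, 382.1128879077184, 197.68867915182247], [0.0, 0.0, 1.0]] [-0.01152316  0.          0.          0.          0.        ]
stop_top [ 475.5 -184.    88.8] 0.94
bar_end [ 503.  -184.    99.1] 0.65
bar_end [ 4.703e+02 -1.792e+02 -4.000e-01] 0.23
stop_box [ 469.6 -181.7   -0.7] 0.88
start_box [495.2 189.5   2.7] 0.73
```

View pics/top0.png

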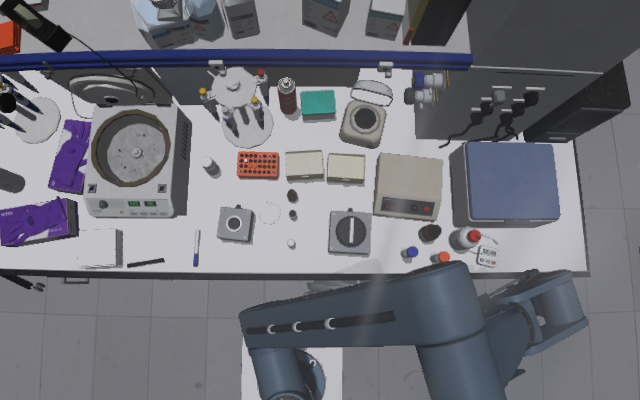

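View pics/side0.png

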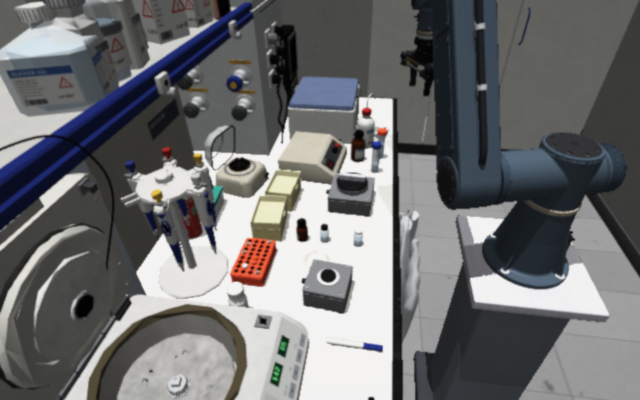

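The top view shows the stop box at about (350,232) with its bar near vertical, so along world x. The start box is at (236,224) and the vials are around (291,195–243). I'll crop in closer to get the bar angle.

```bash
cat > h.py <<'E'
import numpy as np, cv2
def proj(p,P):
    W=np.linalg.inv(p["world_from_camera"]); c=(W[:3,:3]@np.atleast_2d(P).T).T+W[:3,3]
    c=c*[1,-1,-1]
    return cv2.projectPoints(c,np.zeros(3),np.zeros(3),p["K"],p["distortion"])[0][:,0]
def plane(p,uv,z):
    d=cv2.undistortPoints(np.array(uv,float).reshape(-1,1,2),p["K"],p["distortion"])[:,0]
    r=np.c_[d[:,0],-d[:,1],-np.ones(len(d))]@p["world_from_camera"][:3,:3].T; o=p["world_from_camera"][:3,3]
    return o+r*((z-o[2])/r[:,2])[:,None]
E
python3 - <<'E'
from bench import eyes
from h import *
ims=[]
for n,(u,v) in(("top",(350,230)),("side",(352,190))):
    p=eyes.capture(n); c=p["color"][v-33:v+33,u-33:u+33,::-1]
    ims.append(cv2.resize(c,(396,396),interpolation=cv2.INTER_CUBIC))
    if n=="top":
        hsv=p["color"].max(2)[v-33:v+33,u-33:u+33]
        g=p["color"][v-12:v+15,u-12:u+15].min(2)
        ys,xs=np.where(g>110); q=plane(p,np.c_[xs+u-12,ys+v-12],105.)[:,:2]
        m=q.mean(0); w,V=np.linalg.eigh(np.cov((q-m).T)); print(len(q),m,w**.5*12**.5,V[:,1],np.degrees(np.arctan2(V[1,1],V[0,1])))
    # box edges fit
    for P in([473,-181,86],[473,-181,105]): print(n,proj(p,P)-[u-33,v-33])
cv2.imwrite("pics/c1.png",np.hstack(ims))
E
```

```text
153 [ 468.90242796 -182.02995387] [70.60025239 93.89976469] [-0.99919153 -0.04020302] -177.69591578217043
top [[33.97546543 32.44688543]]
top [[34.63091598 31.69792803]]
side [[32.70202312 21.20080984]]
side [[32.90968057 15.99854583]]
```

View pics/c1.png

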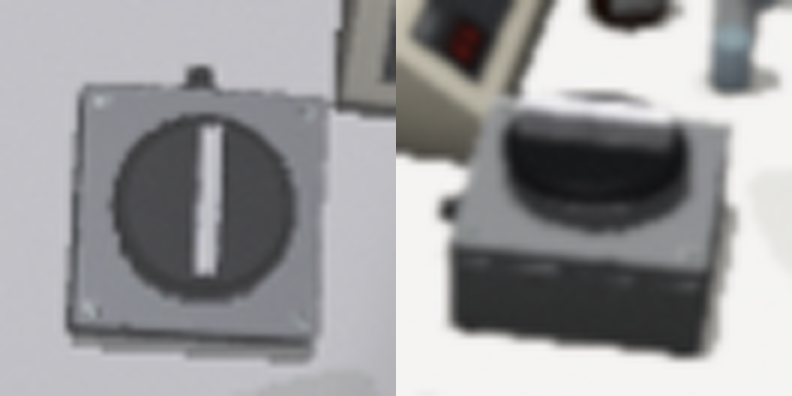

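The box's +x (gland side) points to world +x, yawed about −3°. Its centre is at about (471,−181). Next I'll turn the tool to the box axes, shut the fingers and go above it.

Emit:
carry_out:
  deltas:
    - [[0,0,0,0.166,1],[0,0,0,0.166,1],[0,0,0,0.166,1],[-2,0,-4.35,0,1],[-2,0,-4.35,0,1],[-2,0,-4.35,0,1],[-2,0,-4.35,0,1],[-2,0,-4.35,0,1],[-2,0,-4.35,0,1],[-2,0,-4.35,0,1],[-2,0,-4.3,0,1],[-2,0,-4.3,0,1]]
  grip_force: 20

```text
clock: 2.1
eef_pos: [471.1, -180.2, 222.8]
orientation: [[-0.999, 0.001, -0.048], [0.048, -0.0, -0.999], [-0.001, -1.0, 0.0]]
wrist_force: [0.9, -0.5, -0.3]
gripper_width: 0.008
```

Emit:
carry_out:
  deltas:
    - [[0,2.4,0,0,1],[0,2.4,0,0,1],[0,2.4,0,0,1],[0,2.2,0,0,1],[0,0,0,0,1],[0,0,0,0,1]]

```text
clock: 2.85
eef_pos: [470.9, -181.8, 129.2]
orientation: [[-0.999, 0.001, -0.048], [0.048, -0.001, -0.999], [-0.001, -1.0, 0.001]]
wrist_force: [-0.3, -0.8, 0.6]
gripper_width: 0.007
```

```bash
cat > look.py <<'E'
import sys
from bench import eyes,status
from h import *
ims=[]
for n,(u,v) in(("top",(350,225)),("side",(352,180))):
    p=eyes.capture(n); ims.append(cv2.resize(p["color"][v-45:v+45,u-45:u+45,::-1],(396,396),interpolation=cv2.INTER_CUBIC))
    for l in("stop_top","bar_end"):
        for r in eyes.spot_point(l,p)[:1]: print(n,l,np.round(r["xyz"],1),round(r["score"],2))
cv2.imwrite(f"pics/{sys.argv[1]}.png",np.hstack(ims))
s=status.get_state(); print(s["clock"],s["eef_pos"],s["wrist_force"])
E
python3 look.py c2
```

```text
top bar_end [594.4  -1.9  -1.1] 0.22
side stop_top [ 478.5 -183.7   84.6] 0.91
side bar_end [ 501.6 -180.2   98.8] 0.66
3.15 [ 470.69518664 -181.64500101  129.21442706] [ 0.52882932  0.05017428 -1.19613591]
```

View pics/c2.png

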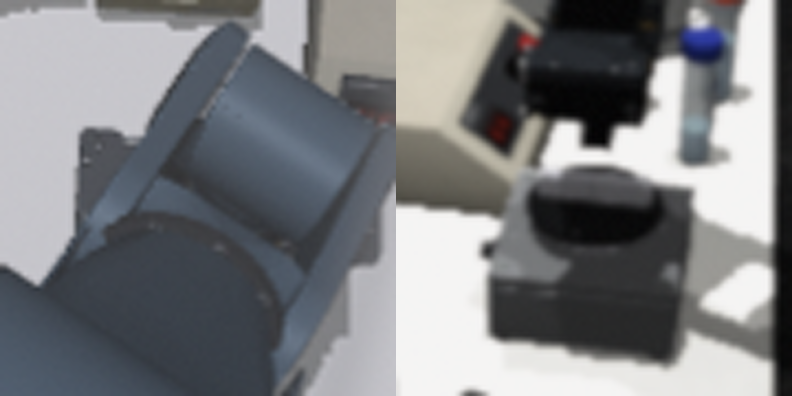

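The side crop shows the fingertips at (597,135), over the middle of the bar at (593,180). Next: descend and press.

Emit:
carry_out:
  deltas:
    - [[0,1,0,0,1],[0,1,0,0,1],[0,0.3,0,0,1],[0,0.3,0,0,1],[0,0.2,0,0,1],[0,0,0,0,1]]

```text
clock: 3.9
eef_pos: [469.7, -181.0, 100.7]
orientation: [[-0.999, -0.001, -0.048], [0.048, 0.001, -0.999], [0.002, -1.0, -0.001]]
wrist_force: [-2.3, 1.1, 4.4]
gripper_width: 0.005
```

Emit:
carry_out:
  deltas:
    - [[0,0.2,0,0,1],[0,0.2,0,0,1],[0,0.1,0,0,1],[0,0,0,0,1],[0,0,0,0,1]]

```text
clock: 4.53
eef_pos: [469.9, -181.1, 95.4]
orientation: [[-0.999, -0.001, -0.048], [0.048, 0.001, -0.999], [0.001, -1.0, -0.001]]
wrist_force: [-2.7, 0.6, 4.0]
gripper_width: 0.003
```

Emit:
carry_out:
  deltas:
    - [[0,0.1,0,0,1],[0,0.05,0,0,1],[0,0,0,0,1],[0,0,0,0,1]]

```text
clock: 5.03
eef_pos: [470.1, -181.3, 94.8]
orientation: [[-0.999, -0.0, -0.048], [0.048, 0.0, -0.999], [0.0, -1.0, -0.0]]
wrist_force: [-4.0, 2.2, 10.9]
gripper_width: 0.005
```

The force rose to 11 N at z≈94.8, so the head is at its stop. Letting go now to check that it's latched.

Emit:
carry_out:
  deltas:
    - [[0,-0.5,0,0,1],[0,-1.5,0,0,1],[0,-2,0,0,1],[0,-2,0,0,1],[0,0,0,0,1],[0,0,0,0,1],[0,0,0,0,1],[0,0,0,0,1],[0,0,0,0,1],[0,0,0,0,1]]

```text
clock: 6.28
eef_pos: [470.3, -181.4, 153.9]
orientation: [[-0.999, -0.0, -0.048], [0.048, 0.0, -0.999], [0.0, -1.0, -0.0]]
wrist_force: [0.8, -0.7, 1.0]
gripper_width: 0.006
```

```bash
python3 look.py c3
```

```text
side stop_top [ 474.7 -182.7   78.5] 0.94
side bar_end [ 503.9 -184.1   93.2] 0.77
6.575 [ 470.36090332 -181.42621819  154.0764693 ] [-0.44452004  1.09200877  1.2022896 ]
```

View pics/c3.png

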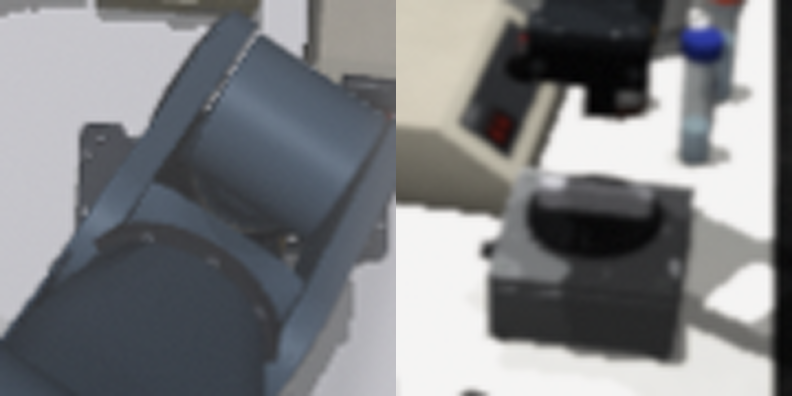

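The head sits low (network z 78.5, and lower in the side crop at (590,215)), so it is latched on its own. Next I'll go beside the +x half on its +y side.

Emit:
carry_out:
  deltas:
    - [[-1.6,0,-1.6,0,1],[-1.6,0,-1.6,0,1],[0,0,0,0,1],[0,2,0,0,1],[0,2,0,0,1],[0,1.7,0,0,1],[0,0.7,0,0,1],[0,0,0,0,1],[0,0,0,0,1]]

```text
clock: 7.7
eef_pos: [504.2, -151.4, 90.6]
orientation: [[-0.999, 0.001, -0.048], [0.048, -0.001, -0.999], [-0.001, -1.0, 0.001]]
wrist_force: [0.1, 0.4, -0.1]
gripper_width: 0.002
```

Emit:
carry_out:
  deltas:
    - [[0,0.15,0.3,0,1],[0,0,0.4,0,1],[0,0,0.4,0,1],[0,0,0.4,0,1],[0,0,0,0,1],[0,0,0,0,1]]

```text
clock: 8.45
eef_pos: [503.1, -166.0, 88.5]
orientation: [[-0.999, -0.0, -0.048], [0.048, 0.0, -0.999], [0.0, -1.0, -0.0]]
wrist_force: [-0.9, 0.0, -0.4]
gripper_width: 0.004
```

```bash
python3 look.py c4
```

```text
side stop_top [ 474.2 -184.9   79.1] 0.71
side bar_end [ 499.3 -183.6   92.1] 0.94
8.75 [ 503.15480705 -165.86969115   88.54017536] [ 0.74912731 -0.21358195  0.56063536]
```

View pics/c4.png

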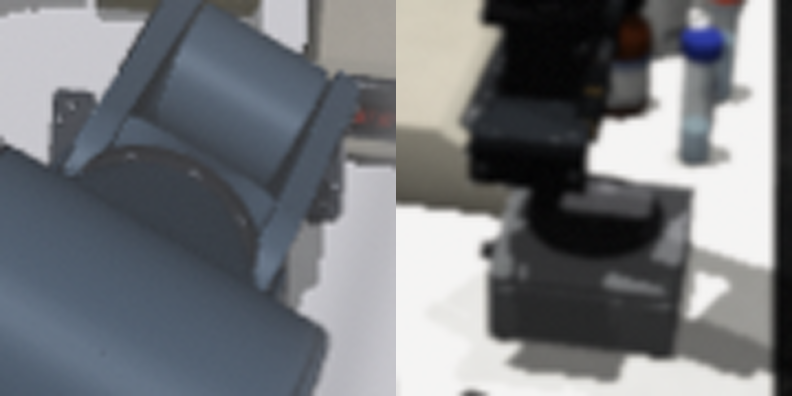

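The side crop shows the finger at (545,190) in front of the bar's +x end, with no clear contact force yet. Push on.

Emit:
carry_out:
  deltas:
    - [[0,0,0.4,0,1],[0,0,0.4,0,1],[0,0,0.4,0,1],[0,0,0,0,1],[0,0,0,0,1]]

```text
clock: 9.38
eef_pos: [502.8, -178.3, 88.6]
orientation: [[-0.999, 0.001, -0.048], [0.048, -0.0, -0.999], [-0.001, -1.0, 0.0]]
wrist_force: [2.5, 1.1, -0.1]
gripper_width: 0.004
```

```bash
python3 look.py c5
```

```text
side stop_top [ 475.2 -186.9   87.7] 0.61
9.675 [ 502.79903761 -178.04433293   88.64595696] [1.80923473 1.98656931 0.25216131]
```

View pics/c5.png

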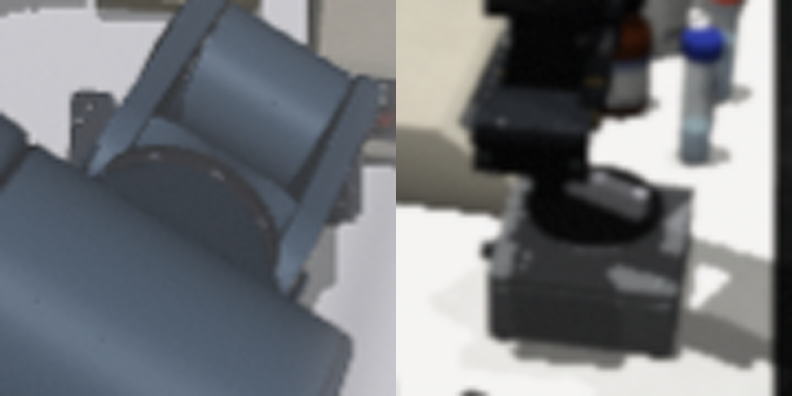

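The bar has turned and the head is back up: its lower rim is at row 243 as before the press, and the network gives z 87.7. I'll back off and clear away.

Emit:
carry_out:
  deltas:
    - [[0,0,-0.6,0,1],[0,0,-1.2,0,1],[0,0,-1.4,0,1],[0,0,-1,0,1],[0,-2,0,0,1],[0,-4,0,0,1],[0,-5,0,0,1],[0,-3,0,0,1],[5,0,0,0,1],[5,0,0,0,1],[0,0,5,0,1],[0,0,5,0,1]]

```text
clock: 11.18
eef_pos: [399.1, -230.8, 228.8]
orientation: [[-0.999, 0.0, -0.047], [0.047, -0.0, -0.999], [-0.0, -1.0, 0.0]]
wrist_force: [0.7, -0.1, 0.2]
gripper_width: 0.005
```

Emit:
carry_out:
  deltas:
    - [[0,0,5,0,1],[0,0,5,0,1],[0,0,5,0,1],[0,0,5,0,1],[0,0,5,0,1],[0,0,5,0,1],[0,0,0,0,1],[0,0,0,0,1]]

```text
clock: 12.18
eef_pos: [385.4, -529.3, 227.8]
orientation: [[-0.999, -0.001, -0.048], [0.048, 0.002, -0.999], [0.001, -1.0, -0.002]]
wrist_force: [0.5, 0.4, -0.5]
gripper_width: 0.001
```

```bash
python3 look.py c6
```

```text
top stop_top [ 474.6 -178.3   86.8] 0.81
top bar_end [ 499.2 -184.6   95.5] 0.6
side stop_top [ 474.9 -183.4   85.6] 0.7
side bar_end [ 498.9 -183.   100.7] 0.6
12.475 [ 385.82355544 -529.7328769   228.86287623] [-0.19112792 -0.66460135 -0.1765674 ]
```

View pics/c6.png

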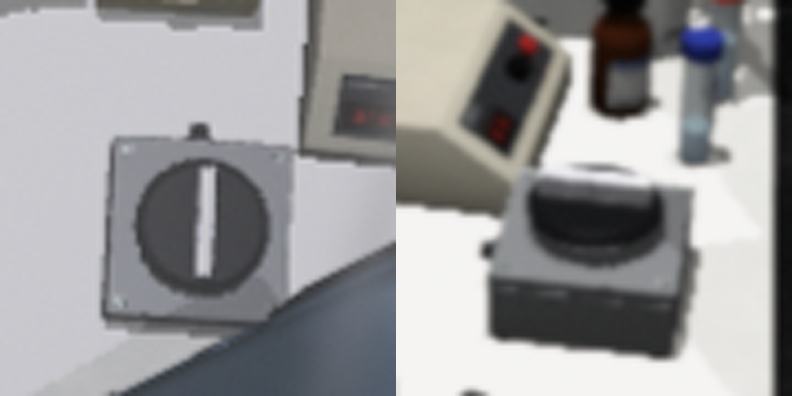

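The button is fully out (z≈86) and the bar is back in line, running (208,165)–(203,275) in the top crop. The arm is clear of everything, so I'm handing in.

```bash
python3 -c "
from bench import manip; print(manip.hand_in())"
```

```text
the job is handed in; nothing more can be done
None
```

The stop button test is done and handed in at about 12.5 s on the robot's clock.

- **Press and latch:** I pressed the button straight in through the top of its bar with the shut fingers. It reached its stop at about 11 N. After I let go, it stayed down by itself: the network put the top at 78.5 mm, against 77 mm expected.
- **Turn and release:** I pushed the +x half of the bar clockwise from its +y side with the fingertips until the latch let go, then backed away and moved clear.
- **Last checks:** Both cameras show the button fully out (85.6 and 86.8 mm, 86 mm expected) and the bar back at its starting angle. The robot is touching nothing.
- **Disagreements:** The two cameras differed by up to about 5 mm on where the button sits along x, which did not matter here. The networks missed the button in the top view while the arm was in the way, so I judged the latch and release from the side camera.
- **Not checked:** I did not measure the start button or the loose items again afterwards. The arm stayed well clear of the start box, and no unexpected force showed in the readings after each move.

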